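Cock and fire the spring embosser on a tea cake

TASK

Emboss the loose tea cake waiting in the lane of the spring embosser: press the striker arm's thumb pad down until the sear catches and holds it cocked, push the cake under the raised die until it is fully home against the back stop, then press the trigger so that the die strikes the cake. Work by feel and never push on the arm, the cake or the trigger with more than 25 N. Leave the other things where they are.

Things in the scene. Friction and masses are not known exactly. Their poses are not given: they have to be found in the camera images.
- embosser: Green-painted bench embosser, fixed. Origin: home place of the cake's centre, at table level (z = 0); x runs along the lane, away from the robot (the way the cake is pushed), y to the left, z up. Base plate 12 mm thick, x -170 to +75 mm, y -300 to +75 mm. On it: a lane for the cake, a see-saw striker arm across it, a catch post, a trigger.
- nest (a point): Point on the lane floor (12 mm above the table) where the cake's centre must come: embosser x = y = 0, axes alike. The wooden lane: two walls along x, 114 mm apart inside, 20 mm tall, centred on y = 0, open towards the robot at x = -162 mm; a back stop across the far end, its face at x = +55 mm.
- pivot (a point): Hinge of the striker arm, at embosser x = 0, y = -100 mm, z = 90 mm, between two cheeks 104 mm tall, 48 mm over all in x. The arm is a steel bar 20 mm wide and 12 mm thick along the embosser's y axis: the die hangs from its left end over the nest, the thumb pad sits on its right part, and a cross pin at the right tip (150 mm from the hinge) is what the sear catches.
- post_foot (a point): Where the catch post stands on the base plate (12 mm above the table): dark post, y -295 to -273 mm, about 96 mm tall, holding the sear, a sprung bolt with a sloped top that reaches left to y = -233 mm over the path of the arm's tip. The post is screwed up or down by up to 8 mm, so the depth at which the sear catches differs each time and is not measured.
- striker (a joint): Angle of the arm (rad): 0 uncocked, die down at the lane floor; grows as the pad is pressed; 0.20 level, die flat on a cake. The sear catches between 0.44 and 0.60 and then holds; uncaught, the arm springs back. Pad force: 4 N rising to 6-10 N, with a drop, before the click; 1 mm on, a rubber buffer (6 to 8 N per mm), then a hard stop. A press that reaches 15 N has cocked it.
- thumb_pad (a point): Centre of the upper face of the thumb pad, a black disc 32 mm across and 8 mm thick on the arm, 110 mm right of the hinge (embosser x = 0). About 125 mm above the table uncocked; pressed, it moves on an arc about the hinge and is 60 to 75 mm above the table, at y = -200 to -210 mm, when the sear catches.
- die (a point): Centre of the lower face of the brass die, 36 mm across, 16 mm thick, on a 16 mm stem. With the arm cocked it hangs over the nest more than 15 mm above the cake, and the arm's left end is up to 135 mm above the table.
- cake: The loose tea cake to emboss, a paper-wrapped disc of 110 mm diameter and 24 mm thickness, 105 to 210 g, lying flat on the lane floor, near the lane's open end. Origin at the centre of its underside.
- cake_centre (a point): Centre of that cake (12 mm above its underside).
- trigger (a joint): How far the trigger plunger is pressed (m): 0 up, 0.0128 fully down. It also dips and returns as the sear clicks over. Pressing takes 1 N at first and up to about 4 N; the sear lets go after 3 to 11 mm of travel; then a hard stop.
- trigger_top (a point): Centre of the upper face of the trigger plunger, a steel disc of 30 mm diameter in a dark collar, on the base plate on the robot's side of the arm's tail (embosser x = -110, y = -200 mm), 58 mm above the table when up. Pressed straight down.
- stack_low: Bystander: lower one of two stacked wrapped cakes left of the embosser, like the cake.
- stack_top: Bystander: upper one of the two stacked cakes.
- brass_weight: Bystander: brass scale weight, 28 mm in diameter, 34 mm tall, standing on the embosser's base plate between lane and trigger. Origin under its centre.
- twine_spool: Bystander: cork-coloured spool, 50 mm in diameter, 50 mm tall, left of the embosser.
- paste_jar: Bystander: jar, 60 mm in diameter, 70 mm tall, right of the embosser.
- tape_roll: Bystander: empty tape core, a ring of 90 mm diameter, 30 mm tall, left of the lane.
- brush: Bystander: brush lying at the right of the embosser.
Mind the look-alikes: they are no part of the job. Leave any blue or turquoise look-alike of the cake alone.

How it is judged (in metres and radians):
On the way, in this order (a step that is already met when the one before it is completed fails the run):
1. the striker arm is cocked and held by the sear, with the hand off it (value of joint striker above 0.42 rad and contact force between the fingers and striker below 0.5 N and velocity of joint striker between -0.05 and 0.05 rad/s), for 0.2 s.
2. the cake is home under the raised die, with the arm still cocked and the hand off the cake (value of joint striker above 0.42 rad and horizontal distance between cake_centre and nest below 0.005 m and contact force between the fingers and cake below 0.5 N and linear speed of cake below 0.02 m/s), for 0.2 s.
3. the trigger is pressed by the hand (value of joint trigger above 0.004 m and contact force between the fingers and trigger above 0.5 N).
At the end, for the whole second after the job is handed in: The cake lies flat (within 0.06 rad) and at rest in the lane, its centre within 5 mm of the home place; the striker arm has been released and is at rest with the die pressing on the cake (arm angle 0.15 to 0.25 rad); the trigger is let go (less than 2 mm down) (value of joint striker between 0.15 and 0.25 rad and contact force between striker and cake above 1 N and velocity of joint striker between -0.05 and 0.05 rad/s and horizontal distance between cake_centre and nest below 0.005 m and angle between cake's own z axis and vertical below 0.06 rad and linear speed of cake below 0.02 m/s and value of joint trigger below 0.002 m); the robot touches nothing.
It fails at once if more than 25 N pushed on the striker arm (contact force between the fingers and striker above 25 N).
It fails at once if more than 25 N pushed on the cake (contact force between the fingers and cake above 25 N).
It fails at once if more than 25 N pushed on the trigger (contact force between the fingers and trigger above 25 N).
It fails at once if another thing on the table is moved by more than 20 mm (distance of any of stack_low, stack_top, brass_weight, twine_spool, paste_jar, tape_roll, brush from where it was at the start of the episode above 0.02 m).
It also fails if it takes over 58 s, if anything falls off the work surface, if the arm or the gripper's body presses on something with over 40 N, if the wrist force passes 120 N, or if a joint passes its speed limit or range.

ROBOT

A 6-joint arm with a two-finger parallel gripper is mounted at the origin on the work surface. World frame = base frame: x ahead of the robot, y to its left, z up, the work surface at z = 0. Lengths are in mm, angles in rad, forces in N, time in s.
With the tool pointing down it reaches from about 350 to 875 mm from the base axis. Payload 4.2 kg.
Tool frame: the origin (TCP) lies at the very end of the fingers, on their centre line; the grasp point (between the pads) lies arm.grip_point_offset behind it (arm.grip_point_offset is the distance from the TCP to the grasp point, in mm); z points along the fingers, y is the line along which they close (so a half turn about z gives the same grasp; the last joint's range is limited). The gripper opens to 85 mm and grips with 20 to 120 N. Pads are 22 mm wide; open, the fingers measure 114 mm over their backs; the gripper's body (76 mm by 85 mm) begins 54 mm behind the grasp point. The pads swing forward as they close: fully open they stand 13 mm farther back than shut.
Start: joints at [1.372, 0.385, 0.008, 0, -1.194, -0.259], TCP at [276.201, 560.636, 231.312] pointing down, gripper open.
Joint ranges: [-3.14, 3.14], [-1.21, 2.06], [-1.07, 1.41], [-3.16, 2.05], [-2.99, -0.16], [-3.1, 3.1]. Speed limits (rad/s): [2.79, 2.79, 3.14, 3.14, 3.14, 3.14].

INTERFACE

Orientations are given as a unit quaternion [x, y, z, w].
In Python, from bench import arm, cams, ticket gives the robot as it stands.
- The arm moves only by the tool servo_tool, never from a script. Its argument "commands" is a list that holds one entry, the list of rows, each a list of 7 numbers: the closure in counts, from 0 (fully open) to 255 (shut), then the shift along the tool's x, y, z in m, then the turn, a rotation vector about the tool's x, y, z in degrees. In form: [[[grip, x, y, z, ax, ay, az], ...]]. A call has 1 to 10 rows; each row shifts and turns the commanded pose from where the row before left it, along the tool's axes as they then stand; what a row does not reach is not made up. A row lasts 1/12 s, in which the tool goes at most 41.7 mm and 7.16 degrees, less where a joint would pass 70% of its speed; a pose out of reach is approached as far as the arm can. A call with a gripper value outside its range is refused whole. The fingers move at their own pace and stop on an object; the grip force is fixed at half the most. Time passes only in rows, so rows that do not move let the fingers close. It gives the time, the measured TCP pose, the force, the opening and the grip force at its end, in the units of the state.
- arm.read_state(): the state, without advancing time (a new reading comes with each control period).
- cams.get_image(name): name is "scene" or "side" or "wrist"; returns a dict with "frame" (480x640x3 uint8, blue, green, red), "K" (3x3 intrinsics, pixels), "T" (4x4, takes a point from camera to world coordinates). Camera axes: x right, y up, looking along -z (the intrinsics and any distortion apply to the point x, -y, -z); pixel columns grow to the right and rows downward; lengths in mm; the calibration is good to about 2 mm. A picture is of the moment at which its call begins. There is no depth.
- ticket.job_done(): hands the job in; it is judged then, once.
The state is a dict: "clock": time; "joints": joint angles; "joint_vel": joint speeds; "joint_efforts": joint torques, N m; "position": TCP position; "ee_rot": TCP orientation; "contact_force": force on the tool from outside, world axes, zero at the start; "wrist_torque": the same for the moment, N m; "gripper_width": finger opening in mm; "grasp_force": force on a finger pad.
Only numpy, scipy, OpenCV 4.12 (cv2) and the standard library are available. Lean on these libraries where they do the work, as an engineer would, in place of code of your own. Each camera call takes 0.05 s, during which the arm holds its last target. There are 200 camera calls.

## Working session

There is one attempt and no reset: what is moved stays moved. The work goes in short steps, Python scripts to look and compute and a tool call to move; the robot and the scene stay as the last step left them, time stands still between calls to the robot, and variables do not carry over. Pictures are saved under pics/ and viewed, at most 10 in all, crops included, and the job is handed in when it is done.

Besides the shell and the picture viewer there is one more tool, called after ">>>" as name(argument=value, ...) on one line, values as JSON. servo_tool: Moves the arm, as the interface text tells. Its arguments: {"type":"object","properties":{"commands":{"type":"array","items":{"type":"array","items":{"type":"array","items":{"type":"number"}}}}},"required":["commands"]}

```bash
mkdir -p pics; ls; python3 - <<'E'
from bench import arm,cams
import cv2,numpy as np
for n in("scene","side"):
    d=cams.get_image(n);cv2.imwrite(f"pics/{n}0.png",d["frame"]);print(n,d["K"].tolist(),np.round(d["T"],3).tolist(),[k for k in d])
    np.savez(f"pics/{n}0.npz",K=d["K"],T=d["T"])
print(arm.read_state(),arm.grip_point_offset)
E
```

```text
pics
scene [[438.97037984798044, 0.0, 319.9040583659486], [0.0, 438.97037984798044, 241.22953044830325], [0.0, 0.0, 1.0]] [[0.149, -0.699, 0.7, 1297.13], [0.989, 0.11, -0.1, -18.636], [-0.008, 0.707, 0.707, 860.539], [0.0, 0.0, 0.0, 1.0]] ['frame', 'K', 'T']
side [[531.1926148499343, 0.0, 325.38575286138405], [0.0, 531.1926148499343, 244.84711214948265], [0.0, 0.0, 1.0]] [[0.987, 0.108, -0.123, 411.845], [-0.163, 0.609, -0.776, -857.851], [-0.009, 0.786, 0.618, 877.47], [0.0, 0.0, 0.0, 1.0]] ['frame', 'K', 'T']
{'clock': 0.1, 'joints': array([ 1.37159308e+00,  3.85506141e-01,  6.74441883e-03, -4.33891029e-04,
       -1.19402782e+00, -2.58623394e-01]), 'joint_vel': array([ 0.00064304, -0.00124304,  0.00285509,  0.00047474, -0.00051878,
       -0.00125492]), 'joint_efforts': array([-2.06087261e-04, -3.93320167e+01,  1.88927221e+01,  4.19786721e+00,
       -2.58888482e-03,  3.56262795e-06]), 'position': array([275.98804814, 560.16618952, 230.30809441]), 'ee_rot': array([ 9.73894895e-01, -2.26997137e-01, -1.71955034e-04,  1.00215815e-03]), 'contact_force': array([-0.59104118,  0.06252799,  0.34540506]), 'wrist_torque': array([ 0.03505247, -0.01159489, -0.03086888]), 'grasp_force': 0.0, 'gripper_width': 85.29883996972258} 18.700000000000003
```

View pics/scene0.png

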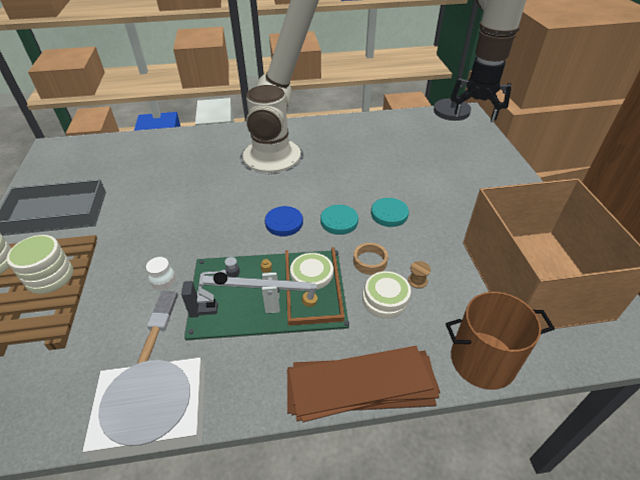

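View pics/side0.png

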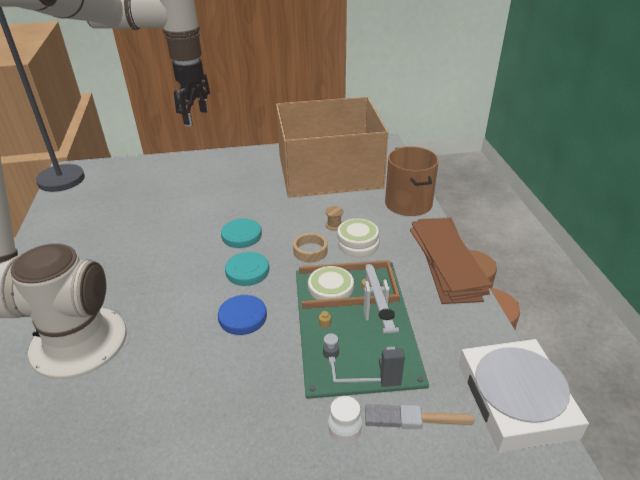

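The scene picture shows the embosser at about (185–350, 250–338): the lane is at right, the cake at (312,268), the pad at (220,279) and the trigger at (231,263). In the side picture the cake is at (331,282), the pad at (387,314) and the trigger at (331,343). Next I'll enlarge both.

```bash
python3 - <<'E'
import cv2,numpy as np
a=cv2.imread("pics/scene0.png")[235:345,175:360]; b=cv2.imread("pics/side0.png")[250:400,285:435]
cv2.imwrite("pics/cA.png",cv2.resize(a,None,fx=4.3,fy=4.3,interpolation=cv2.INTER_CUBIC))
cv2.imwrite("pics/cB.png",cv2.resize(b,None,fx=4,fy=4,interpolation=cv2.INTER_CUBIC))
E
```

```text
(no output)
```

View pics/cA.png

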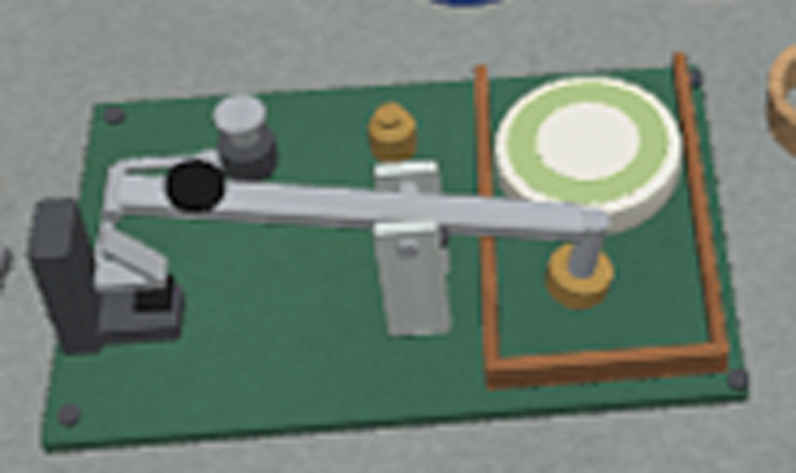

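View pics/cB.png

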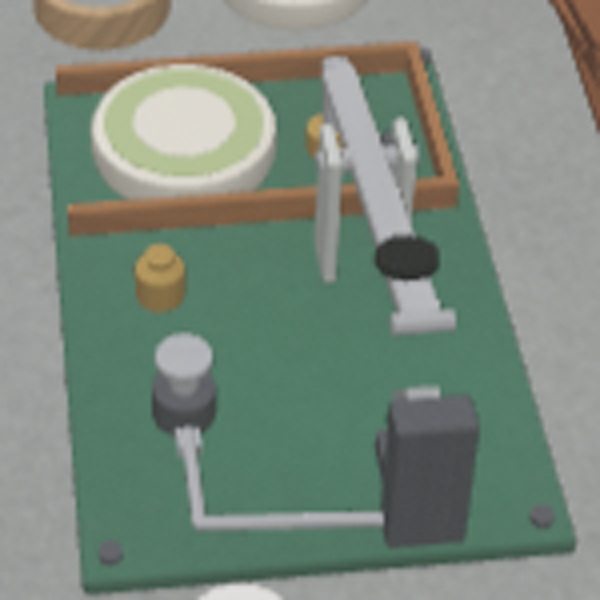

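The scene crop gives plate corners (95,104), (45,443) and (746,393), pad (196,186), trigger (241,114) and cake top (588,141). The side crop gives corners (46,84), (84,583) and (576,545), pad (408,257), trigger (184,355) and cake (184,122). I'll fit the pose from these.

```bash
cat > geo.py <<'E'
import numpy as np
from scipy.optimize import least_squares
from scipy.spatial.transform import Rotation as R
def proj(K,T,P):
    p=(np.linalg.inv(T)@np.append(P,1))[:3]; q=K@np.array([p[0],-p[1],-p[2]]); return q[:2]/q[2]
def e2w(s,P):
    c,n=np.cos(s[2]),np.sin(s[2]); return np.array([s[0]+c*P[0]-n*P[1],s[1]+n*P[0]+c*P[1],P[2]])
E
python3 - <<'E'
from geo import *
C={n:np.load(f"pics/{n}0.npz") for n in("scene","side")}
A=lambda u,v:np.array([175+u/4.3,235+v/4.3]); B=lambda u,v:np.array([285+u/4,250+v/4])
pad=(0,-205,125);tr=(-110,-200,58)
obs=[("scene",(-170,-300,12),A(95,104)),("scene",(75,-300,12),A(45,441)),("scene",(75,75,12),A(746,392)),("scene",pad,A(196,186)),("scene",tr,A(241,114)),
("side",(-170,75,12),B(46,84)),("side",(-170,-300,12),B(84,583)),("side",(75,-300,12),B(576,543)),("side",pad,B(408,257)),("side",tr,B(184,353))]
f=lambda s:np.concatenate([proj(C[n]["K"],C[n]["T"],e2w(s,P))-m for n,P,m in obs])
r=least_squares(f,[550,0,0],x_scale=[10,10,.1],loss="soft_l1");s=r.x
print(s,np.round(f(s).reshape(-1,2),2).tolist())
g=lambda q:np.concatenate([proj(C[n]["K"],C[n]["T"],np.array([q[0],q[1],36]))-m for n,m in(("scene",A(588,141)),("side",B(184,122)))])
q=least_squares(g,s[:2]);c,n=np.cos(s[2]),np.sin(s[2]);d=q.x-s[:2]
print("cake w",q.x,"emb",[c*d[0]+n*d[1],-n*d[0]+c*d[1]],q.fun)
print("pad",e2w(s,pad),"trig",e2w(s,tr))
np.save("s.npy",s)
E
```

```text
[ 6.59985313e+02  5.67862361e+01 -7.22486488e-02] [[-0.56, -1.09], [-2.18, 0.37], [0.7, 0.21], [-0.34, -1.14], [-0.53, -0.8], [-0.22, -1.48], [-0.34, -0.19], [0.91, -0.45], [0.06, -1.3], [0.25, 0.06]]
cake w [570.05855898  63.1237569 ] emb [np.float64(-90.14963261289556), np.float64(-0.1704481559483364)] [-0.13901843 -0.25055713  0.17195935 -0.19954611]
pad [ 645.18722215 -147.6789602   125.        ] trig [ 535.83511904 -134.75156504   58.        ]
```

>>> servo_tool(commands=[[[255,0,0,0,0,0,-6],[255,0,0,0,0,0,-6],[255,0,0,0,0,0,-6],[255,0,0,0,0,0,-4.06],[255,0.021,0.034,0,0,0,0],[255,0.021,0.034,0,0,0,0],[255,0.021,0.034,0,0,0,0],[255,0.021,0.034,0,0,0,0],[255,0.021,0.034,0,0,0,0],[255,0.021,0.034,0,0,0,0]]])

```text
clock: 0.93
position: [387.2, 346.0, 231.0]
ee_rot: [0.999, -0.036, -0.0, 0.0]
contact_force: [0.9, 0.4, -0.5]
gripper_width: -0.2
grasp_force: 0.0
```

>>> servo_tool(commands=[[[255,0.021,0.034,0,0,0,0],[255,0.021,0.034,0,0,0,0],[255,0.021,0.034,0,0,0,0],[255,0.021,0.034,0,0,0,0],[255,0.021,0.034,0,0,0,0],[255,0.021,0.034,0,0,0,0],[255,0.021,0.034,0,0,0,0],[255,0.021,0.034,0,0,0,0],[255,0.021,0.034,0,0,0,0],[255,0.021,0.034,0,0,0,0]]])

```text
clock: 1.77
position: [572.0, -8.3, 231.0]
ee_rot: [0.999, -0.036, -0.0, 0.0]
contact_force: [0.6, 0.7, 0.3]
gripper_width: 0.0
grasp_force: 0.0
```

>>> servo_tool(commands=[[[255,0.021,0.034,0,0,0,0],[255,0.021,0.034,0,0,0,0],[255,0.021,0.034,0,0,0,0],[255,0.021,0.034,0,0,0,0],[255,0,0,0.03,0,0,0],[255,0,0,0.03,0,0,0],[255,0,0,0,0,0,0]]])

```text
clock: 2.35
position: [641.3, -148.4, 163.4]
ee_rot: [0.999, -0.038, -0.007, -0.001]
contact_force: [-1.1, 0.8, -2.4]
gripper_width: -0.3
grasp_force: 0.0
```

```bash
cat > st.py <<'E'
from bench import arm
from geo import *
s=np.load("s.npy")
def st():
    d=arm.read_state();p=d["position"];c,n=np.cos(s[2]),np.sin(s[2]);q=p[:2]-s[:2]
    print("t",round(d["clock"],2),"w",p.round(1),"emb",np.round([c*q[0]+n*q[1],-n*q[0]+c*q[1]],1),"F",d["contact_force"].round(2),"w",round(d["gripper_width"],1))
    Z=R.from_quat(d["ee_rot"]).as_matrix(); print("toolx deg",np.degrees(np.arctan2(Z[1,0],Z[0,0])).round(2),"z",Z[:,2].round(3))
st()
E
python3 - <<'E'
from st import *
from bench import cams
import cv2
d=cams.get_image("side");a=d["frame"][180:420,220:480]
e=cams.get_image("scene")["frame"][130:350,170:370]
cv2.imwrite("pics/c2.png",cv2.hconcat([cv2.resize(a,(400,369)),cv2.resize(e,(400,369))]))
E
```

```text
t 2.35 w [ 641.3 -148.4  163.4] emb [  -3.8 -206. ] F [-1.13  0.85 -2.39] w -0.3
toolx deg -4.36 z [-0.014  0.003 -1.   ]
```

View pics/c2.png

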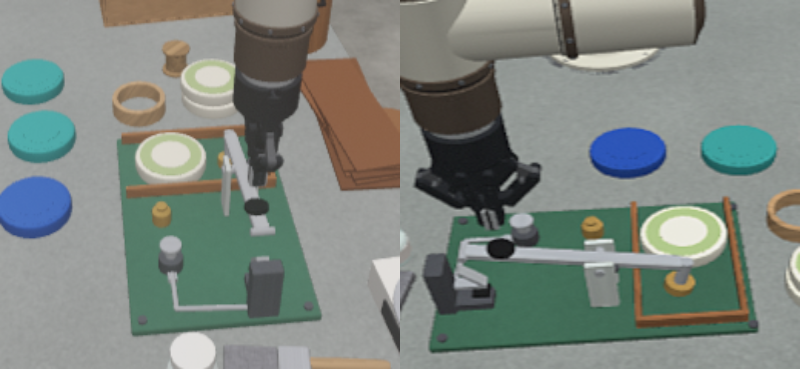

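>>> servo_tool(commands=[[[255,0,0,0,0,0,0],[255,0,0,0,0,0,0]]])

```text
clock: 2.62
position: [646.9, -147.7, 174.0]
ee_rot: [0.999, -0.036, 0.002, 0.0]
contact_force: [-0.1, 0.8, -0.2]
gripper_width: 0.0
grasp_force: 0.0
```

```bash
python3 - <<'E'
from st import *
from bench import cams
import cv2
p=arm.read_state()["position"];o=[]
for n in("side","scene"):
    d=cams.get_image(n);f=d["frame"].copy()
    u=proj(d["K"],d["T"],p);v=proj(d["K"],d["T"],e2w(s,(0,-205,125)));print(n,u,v)
    k=3.6;x0,y0=int(v[0])-55,int(v[1])-85
    a=cv2.resize(f[y0:y0+130,x0:x0+110],None,fx=k,fy=k,interpolation=cv2.INTER_CUBIC)
    for q,c in((u,(0,0,255)),(v,(255,255,0))):cv2.drawMarker(a,(int((q[0]-x0+.5)*k),int((q[1]-y0+.5)*k)),c,0,16,1)
    o.append(a)
cv2.imwrite("pics/c3.png",cv2.hconcat(o))
E
```

```text
t 2.62 w [ 646.9 -147.7  174. ] emb [   1.7 -204.9] F [-0.14  0.82 -0.17] w 0.0
toolx deg -4.1 z [ 0.004 -0.001 -1.   ]
side [389.533025  294.7443007] [387.05553089 312.94789558]
scene [216.31681021 262.69629007] [220.24223079 277.11926723]
```

View pics/c3.png

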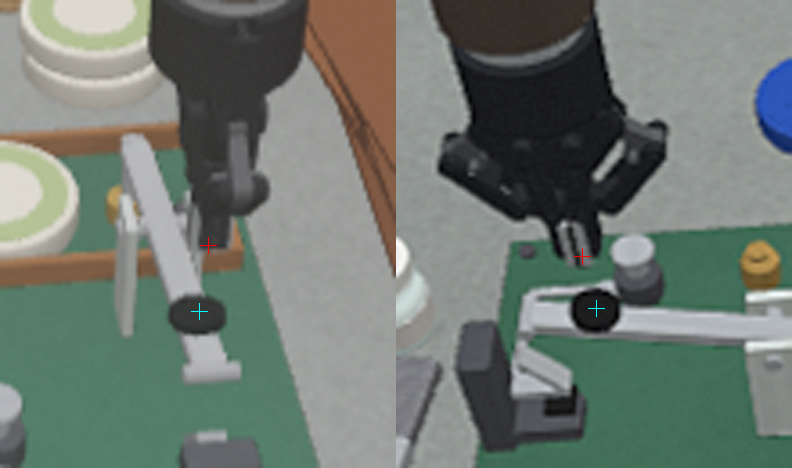

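The tip and pad markers both match the picture (tip at red, pad centre at cyan). The knuckles are wide along y and near the post, so I'll turn 90° for the press.

>>> servo_tool(commands=[[[255,-0.002,0,0,0,0,7],[255,0,0,0,0,0,7],[255,0,0,0,0,0,7],[255,0,0,0,0,0,7],[255,0,0,0,0,0,7],[255,0,0,0,0,0,7],[255,0,0,0,0,0,7],[255,0,0,0,0,0,7],[255,0,0,0,0,0,7],[255,0,0,0,0,0,7]]])

```text
clock: 3.55
position: [644.1, -147.6, 172.8]
ee_rot: [0.796, -0.605, 0.001, -0.001]
contact_force: [-0.5, 0.2, 0.8]
gripper_width: -0.3
grasp_force: 0.0
```

>>> servo_tool(commands=[[[255,0,0,0,0,0,7],[255,0,0,0,0,0,7],[255,0,0,0.015,0,0,6],[255,0,0,0.015,0,0,0],[255,0,0,0.01,0,0,0],[255,0,0,0,0,0,0],[255,0,0,0,0,0,0]]])

```text
clock: 4.13
position: [643.7, -147.9, 131.6]
ee_rot: [-0.681, 0.732, -0.0, -0.0]
contact_force: [0.2, 0.0, 0.2]
gripper_width: -0.2
grasp_force: 0.0
```

```bash
python3 st.py
```

```text
t 4.13 w [ 643.7 -147.9  131.6] emb [  -1.4 -205.3] F [0.19 0.03 0.2 ] w -0.2
toolx deg -94.13 z [-0. -0. -1.]
```

>>> servo_tool(commands=[[[255,0,0,0.004,0,0,0],[255,0,0,0.004,0,0,0],[255,0.001,0,0.004,0,0,0],[255,0.001,0,0.004,0,0,0],[255,0.001,0,0.004,0,0,0],[255,0.001,0,0.004,0,0,0],[255,0,0,0.004,0,0,0],[255,0,0,0.004,0,0,0],[255,0,0,0.004,0,0,0],[255,0,0,0.004,0,0,0]]])

```text
clock: 4.97
position: [644.0, -152.9, 92.2]
ee_rot: [-0.681, 0.732, -0.001, 0.0]
contact_force: [0.3, -3.5, 8.2]
gripper_width: -0.3
grasp_force: 4.0
```

>>> servo_tool(commands=[[[255,0,0,0.003,0,0,0],[255,-0.001,0,0.003,0,0,0],[255,-0.001,0,0.003,0,0,0],[255,-0.001,0,0.003,0,0,0]]])

```text
clock: 5.3
position: [644.0, -151.2, 80.7]
ee_rot: [-0.681, 0.732, -0.002, -0.001]
contact_force: [0.2, -6.5, 5.5]
gripper_width: 0.1
grasp_force: 3.3
```

>>> servo_tool(commands=[[[255,0.001,0,0.002,0,0,0],[255,0.001,0,0.002,0,0,0],[255,0,0,0.001,0,0,0]]])

```text
clock: 5.55
position: [643.8, -150.8, 74.5]
ee_rot: [-0.681, 0.732, -0.0, 0.001]
contact_force: [1.1, -0.1, 4.6]
gripper_width: -0.2
grasp_force: 2.3
```

>>> servo_tool(commands=[[[255,0,0,0.0015,0,0,0],[255,0,0,0.0015,0,0,0]]])

```text
clock: 5.72
position: [643.9, -150.4, 71.7]
ee_rot: [-0.681, 0.732, -0.0, 0.001]
contact_force: [0.1, 1.6, 8.1]
gripper_width: 0.1
grasp_force: 3.6
```

>>> servo_tool(commands=[[[255,0,0,0.0015,0,0,0],[255,0,0,0.0005,0,0,0]]])

```text
clock: 5.88
position: [644.0, -150.3, 71.0]
ee_rot: [-0.681, 0.732, -0.0, 0.001]
contact_force: [-1.6, 2.4, 13.5]
gripper_width: 0.2
grasp_force: 5.6
```

>>> servo_tool(commands=[[[255,0,0,0.0005,0,0,0],[255,0,0,0,0,0,0]]])

```text
clock: 6.05
position: [644.1, -150.3, 71.0]
ee_rot: [-0.681, 0.732, -0.001, 0.001]
contact_force: [-2.3, 2.4, 12.5]
gripper_width: 0.3
grasp_force: 5.6
```

>>> servo_tool(commands=[[[255,0,0,0.0005,0,0,0],[255,0,0,0.0003,0,0,0],[255,0,0,0,0,0,0]]])

```text
clock: 6.3
position: [644.1, -150.3, 70.8]
ee_rot: [-0.681, 0.732, -0.001, 0.001]
contact_force: [-2.1, 3.2, 15.5]
gripper_width: 0.1
grasp_force: 6.5
```

>>> servo_tool(commands=[[[255,0,0,0.0005,0,0,0],[255,0,0,0,0,0,0]]])

```text
clock: 6.47
position: [644.1, -150.2, 70.6]
ee_rot: [-0.681, 0.732, -0.001, 0.001]
contact_force: [-2.1, 2.4, 15.8]
gripper_width: -0.3
grasp_force: 7.0
```

>>> servo_tool(commands=[[[255,0,0,-0.004,0,0,0],[255,0,0,-0.004,0,0,0],[255,0,0,-0.006,0,0,0],[255,0,0,-0.006,0,0,0],[255,0,0,0,0,0,0]]])

```text
clock: 6.88
position: [643.4, -150.9, 88.0]
ee_rot: [-0.681, 0.732, -0.0, -0.0]
contact_force: [0.3, -0.1, 0.8]
gripper_width: 0.1
grasp_force: 0.0
```

>>> servo_tool(commands=[[[255,0,0,-0.034,0,0,0],[255,0,0,-0.034,0,0,0],[255,0,0,-0.034,0,0,-6],[255,0,0,0,0,0,-7],[255,0,0,0,0,0,-7],[255,0,0,0,0,0,-7],[255,0,0,0,0,0,-7],[255,0,0,0,0,0,-7],[255,0,0,0,0,0,-7],[255,0,0,0,0,0,-7]]])

```text
clock: 7.72
position: [642.9, -150.9, 188.5]
ee_rot: [0.943, -0.332, -0.001, 0.0]
contact_force: [-0.3, 0.1, 0.5]
gripper_width: -0.3
grasp_force: 0.0
```

>>> servo_tool(commands=[[[255,0,0,0,0,0,-7],[255,0,0,0,0,0,-7],[255,0,0,0,0,0,-7],[255,0,0,0,0,0,-7],[255,0,0,0,0,0,-7],[255,-0.023,-0.03,0,0,0,0],[255,-0.023,-0.03,0,0,0,0],[255,-0.023,-0.03,0,0,0,0],[255,-0.023,-0.03,0,0,0,0],[255,-0.023,-0.03,0,0,0,0]]])

```text
clock: 8.55
position: [538.0, 8.0, 188.7]
ee_rot: [0.999, -0.037, -0.001, 0.0]
contact_force: [0.9, -0.1, -0.4]
gripper_width: 0.1
grasp_force: 0.0
```

>>> servo_tool(commands=[[[255,-0.025,-0.03,0.02,0,0,0],[255,-0.025,-0.028,0.02,0,0,0],[255,0,0,0.03,0,0,0],[255,0,0,0.03,0,0,0],[255,0,0,0.02,0,0,0],[255,0,0,0,0,0,0],[255,0,0,0,0,0,0],[255,0,0,0,0,0,0]]])

```text
clock: 9.22
position: [496.5, 66.5, 71.9]
ee_rot: [0.999, -0.036, 0.001, -0.0]
contact_force: [0.4, -0.3, -0.1]
gripper_width: -0.2
grasp_force: 0.0
```

```bash
python3 - <<'E'
from st import *
from bench import cams
import cv2
p=arm.read_state()["position"];o=[]
for n in("side","scene"):
    d=cams.get_image(n);f=d["frame"].copy()
    v=proj(d["K"],d["T"],e2w(s,(-50,-110,50)))
    k=2.6;x0,y0=int(v[0])-75,int(v[1])-105
    a=cv2.resize(f[y0:y0+200,x0:x0+152],None,fx=k,fy=k,interpolation=cv2.INTER_CUBIC)
    for P,c in((p,(0,0,255)),(e2w(s,(-90,0,36)),(255,0,255)),(e2w(s,(-110,-200,58)),(255,255,0)),(e2w(s,(0,0,12)),(255,0,0))):
        q=proj(d["K"],d["T"],P);cv2.drawMarker(a,(int((q[0]-x0+.5)*k),int((q[1]-y0+.5)*k)),c,0,14,1)
    o.append(a)
cv2.imwrite("pics/c4.png",cv2.hconcat(o))
E
```

```text
t 9.22 w [496.5  66.5  71.9] emb [-163.7   -2.2] F [ 0.36 -0.27 -0.12] w -0.2
toolx deg -4.16 z [ 0.002  0.    -1.   ]
```

View pics/c4.png

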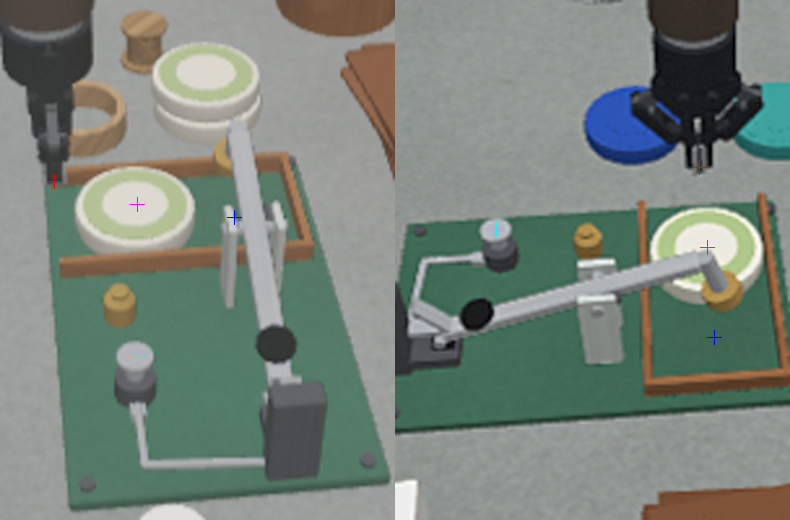

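The picture shows the arm cocked, the cake in place at the magenta marker, and the tip behind it at (55,181) in the side view. I'll lower the tip and push.

>>> servo_tool(commands=[[[255,-0.005,-0.002,0.02,0,0,0],[255,0,0,0.02,0,0,0],[255,0,0,0.006,0,0,0],[255,0,0,0,0,0,0],[255,0,0,0,0,0,0]]])

```text
clock: 9.73
position: [491.6, 68.8, 25.8]
ee_rot: [0.999, -0.036, 0.001, -0.0]
contact_force: [0.3, 1.1, 0.6]
gripper_width: -0.4
grasp_force: 0.0
```

>>> servo_tool(commands=[[[255,0.005,0,0,0,0,0],[255,0.004,0,0,0,0,0],[255,0.003,0,0,0,0,0],[255,0.003,0,0,0,0,0],[255,0.003,0,0,0,0,0],[255,0.003,0,0,0,0,0],[255,0.003,0,0,0,0,0],[255,0.003,0,0,0,0,0],[255,0.003,0,0,0,0,0],[255,0.003,0,0,0,0,0]]])

```text
clock: 10.57
position: [523.9, 66.2, 24.9]
ee_rot: [0.999, -0.036, -0.0, 0.0]
contact_force: [-0.8, 0.3, 0.3]
gripper_width: -0.1
grasp_force: 0.7
```

```bash
python3 st.py
```

```text
t 10.57 w [523.9  66.2  24.9] emb [-136.4   -0.4] F [-0.78  0.33  0.29] w -0.1
toolx deg -4.17 z [-0. -0. -1.]
```

>>> servo_tool(commands=[[[255,0.004,0,0,0,0,0],[255,0.004,0,0,0,0,0],[255,0.004,0,0,0,0,0],[255,0.004,0,0,0,0,0],[255,0.004,0,0,0,0,0],[255,0.004,0,0,0,0,0],[255,0.004,0,0,0,0,0],[255,0.004,0,0,0,0,0],[255,0.004,0,0,0,0,0],[255,0.004,0,0,0,0,0]]])

```text
clock: 11.4
position: [564.0, 63.3, 24.9]
ee_rot: [0.999, -0.036, -0.0, 0.0]
contact_force: [0.1, 0.2, 0.2]
gripper_width: 0.1
grasp_force: 0.5
```

>>> servo_tool(commands=[[[255,0.003,0,0,0,0,0],[255,0.003,0,0,0,0,0],[255,0.003,0,0,0,0,0],[255,0.002,0,0,0,0,0],[255,0.002,0,0,0,0,0],[255,0.002,0,0,0,0,0]]])

```text
clock: 11.9
position: [578.6, 62.2, 24.9]
ee_rot: [0.999, -0.036, -0.0, 0.0]
contact_force: [-0.7, -0.2, 0.5]
gripper_width: -0.2
grasp_force: 0.4
```

```bash
python3 st.py
```

```text
t 11.9 w [578.6  62.2  24.9] emb [-81.5  -0.5] F [-0.74 -0.17  0.45] w -0.2
toolx deg -4.17 z [-0. -0. -1.]
```

>>> servo_tool(commands=[[[255,0.002,0,0,0,0,0],[255,0.002,0,0,0,0,0],[255,0.002,0,0,0,0,0],[255,0.002,0,0,0,0,0]]])

```text
clock: 12.23
position: [586.7, 61.7, 24.9]
ee_rot: [0.999, -0.036, -0.0, 0.0]
contact_force: [-1.1, -0.8, -0.8]
gripper_width: 0.2
grasp_force: 0.4
```

>>> servo_tool(commands=[[[255,0.001,0,0,0,0,0],[255,0.001,0,0,0,0,0],[255,0.001,0,0,0,0,0]]])

```text
clock: 12.48
position: [589.5, 61.4, 24.9]
ee_rot: [0.999, -0.036, -0.0, 0.0]
contact_force: [-0.5, -0.3, -0.0]
gripper_width: 0.2
grasp_force: 0.4
```

>>> servo_tool(commands=[[[255,0.001,0,0,0,0,0],[255,0.001,0,0,0,0,0]]])

```text
clock: 12.65
position: [591.5, 61.3, 24.9]
ee_rot: [0.999, -0.036, -0.0, -0.0]
contact_force: [0.3, -0.1, -0.6]
gripper_width: -0.1
grasp_force: 0.4
```

Now at embosser x ≈ −68.5.

>>> servo_tool(commands=[[[255,0.001,0,0,0,0,0],[255,0.001,0,0,0,0,0]]])

```text
clock: 12.82
position: [592.1, 61.1, 24.8]
ee_rot: [0.999, -0.037, -0.002, 0.0]
contact_force: [-6.1, 2.1, 3.7]
gripper_width: -0.2
grasp_force: 3.3
```

>>> servo_tool(commands=[[[255,0.001,0,0,0,0,0],[255,0.001,0,0,0,0,0]]])

```text
clock: 12.98
position: [592.1, 60.8, 24.5]
ee_rot: [0.999, -0.037, -0.004, 0.001]
contact_force: [-10.1, 3.2, 6.7]
gripper_width: -0.1
grasp_force: 5.2
```

>>> servo_tool(commands=[[[255,0.001,0,0,0,0,0],[255,0.001,0,0,0,0,0]]])

```text
clock: 13.15
position: [592.1, 60.4, 24.3]
ee_rot: [0.999, -0.037, -0.006, 0.001]
contact_force: [-12.8, 4.7, 8.0]
gripper_width: -0.2
grasp_force: 7.2
```

>>> servo_tool(commands=[[[255,-0.004,0,0,0,0,0],[255,-0.004,0,0,0,0,0],[255,-0.01,0,0,0,0,0],[255,-0.015,0,0,0,0,0],[255,-0.015,0,0,0,0,0],[255,0,0,-0.03,0,0,0],[255,0,0,-0.03,0,0,0],[255,0,0,0,0,0,0],[255,0,0,0,0,0,0]]])

```text
clock: 13.9
position: [551.7, 65.1, 87.3]
ee_rot: [0.999, -0.036, 0.003, -0.001]
contact_force: [0.1, 0.7, -1.3]
gripper_width: 0.0
grasp_force: 0.0
```

>>> servo_tool(commands=[[[255,0,0.04,-0.01,0,0,0],[255,0,0.04,0,0,0,0],[255,0,0.04,0,0,0,0],[255,0,0.04,0,0,0,0],[255,0,0.038,0,0,0,0],[255,0,0,0,0,0,0],[255,0,0,0,0,0,0],[255,0,0,0,0,0,0]]])

```text
clock: 14.57
position: [535.0, -133.3, 94.1]
ee_rot: [0.999, -0.037, -0.0, -0.0]
contact_force: [0.2, 0.3, 0.3]
gripper_width: 0.3
grasp_force: 0.0
```

```bash
python3 - <<'E'
from st import *
from bench import cams
import cv2
p=arm.read_state()["position"];o=[]
for n in("side","scene"):
    d=cams.get_image(n);f=d["frame"].copy()
    v=proj(d["K"],d["T"],e2w(s,(-50,-110,50)))
    k=2.6;x0,y0=int(v[0])-75,int(v[1])-105
    a=cv2.resize(f[y0:y0+200,x0:x0+152],None,fx=k,fy=k,interpolation=cv2.INTER_CUBIC)
    for P,c in((p,(0,0,255)),(e2w(s,(-110,-200,58)),(255,255,0)),(e2w(s,(-55,0,36)),(255,0,0)),(e2w(s,(0,-55,36)),(255,0,0))):
        q=proj(d["K"],d["T"],P);cv2.drawMarker(a,(int((q[0]-x0+.5)*k),int((q[1]-y0+.5)*k)),c,0,14,1)
    o.append(a)
cv2.imwrite("pics/c5.png",cv2.hconcat(o))
E
```

```text
t 14.57 w [ 535.  -133.3   94.1] emb [-110.9 -198.6] F [0.24 0.31 0.33] w 0.3
toolx deg -4.22 z [-0.001  0.    -1.   ]
```

View pics/c5.png

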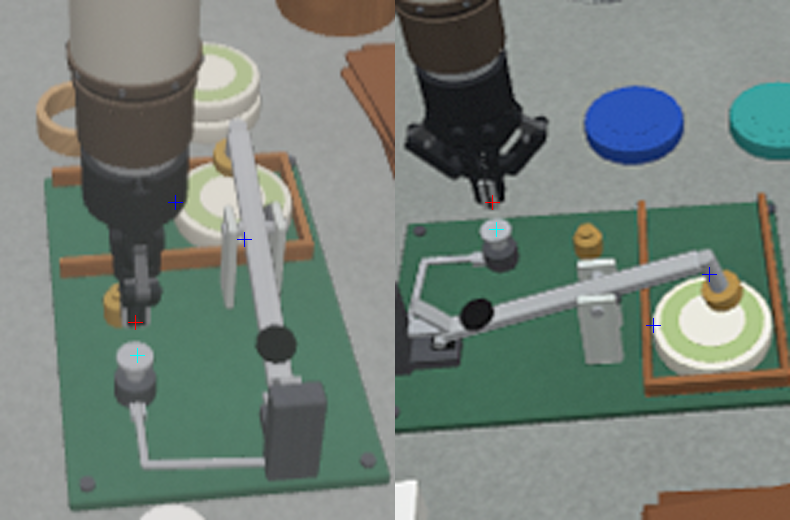

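The picture shows the cake home against the stop, the arm still cocked, and the tip over the trigger.

>>> servo_tool(commands=[[[255,0.001,0.001,0.012,0,0,0],[255,0,0,0.01,0,0,0],[255,0,0,0.006,0,0,0],[255,0,0,0.003,0,0,0],[255,0,0,0,0,0,0]]])

```text
clock: 15.08
position: [535.6, -133.6, 62.9]
ee_rot: [0.999, -0.036, -0.001, 0.0]
contact_force: [-0.4, -0.6, -0.2]
gripper_width: 0.1
grasp_force: 0.0
```

>>> servo_tool(commands=[[[255,0,0,0.002,0,0,0],[255,0,0,0.002,0,0,0],[255,0,0,0.002,0,0,0],[255,0,0,0.002,0,0,0]]])

```text
clock: 15.42
position: [536.4, -134.2, 56.5]
ee_rot: [0.999, -0.036, 0.0, 0.0]
contact_force: [-1.2, 1.2, 6.0]
gripper_width: -0.1
grasp_force: 2.5
```

>>> servo_tool(commands=[[[255,0,0,0.0015,0,0,0],[255,0,0,0.0015,0,0,0],[255,0,0,0.001,0,0,0]]])

```text
clock: 15.67
position: [536.5, -134.2, 52.5]
ee_rot: [0.999, -0.036, 0.001, 0.0]
contact_force: [-1.4, 2.1, 5.7]
gripper_width: -0.0
grasp_force: 2.6
```

>>> servo_tool(commands=[[[255,0,0,0.0015,0,0,0],[255,0,0,0.0015,0,0,0]]])

```text
clock: 15.83
position: [536.4, -134.2, 49.0]
ee_rot: [0.999, -0.036, 0.0, -0.0]
contact_force: [-0.5, 0.8, -0.7]
gripper_width: -0.1
grasp_force: 0.0
```

>>> servo_tool(commands=[[[255,0,0,0.0015,0,0,0],[255,0,0,0.001,0,0,0]]])

```text
clock: 16.0
position: [536.2, -134.3, 46.2]
ee_rot: [0.999, -0.036, 0.0, 0.0]
contact_force: [0.6, 0.3, 2.6]
gripper_width: -0.0
grasp_force: 1.0
```

>>> servo_tool(commands=[[[255,0,0,0.001,0,0,0],[255,0,0,0,0,0,0]]])

```text
clock: 16.17
position: [536.2, -134.2, 45.4]
ee_rot: [0.999, -0.036, -0.0, 0.0]
contact_force: [-1.5, 0.0, 1.9]
gripper_width: 0.4
grasp_force: 1.1
```

>>> servo_tool(commands=[[[255,0,0,-0.004,0,0,0],[255,0,0,-0.006,0,0,0],[255,0,0,-0.015,0,0,0],[255,0,0,-0.03,0,0,0],[255,-0.02,0,-0.03,0,0,0],[255,-0.03,0,-0.02,0,0,0],[255,-0.03,0,0,0,0,0],[255,0,0,0,0,0,0],[255,0,0,0,0,0,0],[255,0,0,0,0,0,0]]])

```text
clock: 17.0
position: [456.6, -128.4, 150.9]
ee_rot: [0.999, -0.036, 0.001, 0.0]
contact_force: [-0.3, 0.4, -0.2]
gripper_width: -0.1
grasp_force: 0.0
```

```bash
python3 - <<'E'
from st import *
from bench import cams
import cv2
o=[]
for n in("side","scene"):
    d=cams.get_image(n);f=d["frame"].copy()
    v=proj(d["K"],d["T"],e2w(s,(-50,-110,50)))
    k=2.6;x0,y0=int(v[0])-75,int(v[1])-105
    a=cv2.resize(f[y0:y0+200,x0:x0+152],None,fx=k,fy=k,interpolation=cv2.INTER_CUBIC)
    o.append(a)
cv2.imwrite("pics/c6.png",cv2.hconcat(o))
E
```

```text
t 17.0 w [ 456.6 -128.4  150.9] emb [-189.4 -199.4] F [-0.25  0.43 -0.23] w -0.1
toolx deg -4.16 z [ 0.001 -0.    -1.   ]
```

View pics/c6.png

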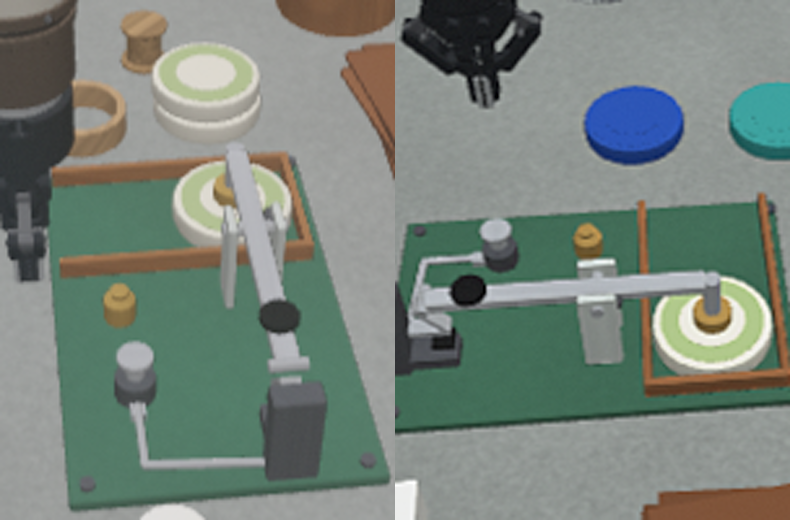

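The picture shows the die pressed on the centre of the cake at (712,318), the trigger back up, and the hand clear.

```bash
python3 -c "
from bench import ticket
print(ticket.job_done())"
```

```text
the job is handed in; nothing more can be done
None
```

I cocked the striker arm, pushed the cake home against the back stop, pressed the trigger so the die struck the cake, and handed the job in at about 17 s; measured push forces stayed under about 16 N, the last picture shows the die resting on the cake with the trigger up, and no verdict was returned.

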